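# Turn a bottle level in the fingers and load it on the bottle roller

## Robot

A 7-joint arm with a two-finger parallel gripper is mounted at the origin on a cart in front of the work surface, level with it; the furniture and walls round the work are solid. World frame = base frame: x ahead of the robot, y to its left, z up, the work surface at z = 0. Lengths are in mm, angles in rad, forces in N, time in s.
With the tool pointing down it reaches from about 425 to 825 mm from the base axis. Payload 3.6 kg.
Tool frame: the origin (TCP) lies on the centre line of the jaws, within the pads' length; the fingertips stand 25 mm ahead of it and the grasp point (between the pads) lies 6 mm ahead of it (ctrl.tip_reach is the distance from the TCP to the fingertips, in mm); z points along the fingers, y is the line along which they close (so a half turn about z gives the same grasp; the last joint's range is limited). The gripper opens to 93 mm and grips with 3 to 60 N. Pads are 15 mm wide; open, the fingers measure 128 mm over their backs; the gripper's body (75 mm by 188 mm) begins 65 mm behind the grasp point.
Start: joints at [1.284, 0.615, -0.013, 1.423, 0.008, 1.103, -0.04], TCP at [167.618, -627.987, 243.64] pointing down, gripper open.
Joint ranges: [-3.12, 3.12], [-0.3, 2.06], [-1.34, 1.32], [0.26, 2.42], [-1.36, 4.5], [0.01, 1.98], [-2.84, 2.84]. Speed limits (rad/s): [2.79, 2.79, 3.14, 3.14, 3.14, 3.14, 3.14].

## Interface

Orientations are given as a 3x3 rotation matrix whose columns are the frame's x, y, z axes.
In Python, from cell import monitor, viewer, job, ctrl gives the robot as it stands. The module is installed in compiled form; this text tells all that it offers.
- The arm moves only by the tool move_arm, never from a script. Its argument "commands" is a list that holds one entry, the list of rows, each a list of 7 numbers: the shift along the world's x, y, z in cm, then the turn, a rotation vector about the world's x, y, z in rad, then the opening, from 0 (shut) to 1 (fully open). A call has 1 to 20 rows; each row is the pose to reach, as a shift and turn from the pose commanded when the call began; what a row does not reach only later rows make up. A row lasts 1/12 s, in which the tool goes at most 41.7 mm and 7.16 degrees, less where a joint would pass 70% of its speed; a pose out of reach is approached as far as the arm can. A call with a gripper value outside its range is refused whole. The fingers move at their own pace and stop on an object; the grip force is fixed at half the most. Time passes only in rows, so rows that repeat a pose let the fingers close. It gives the time, the measured TCP pose, the force, the opening and the grip force at its end, in the units of the state.
- monitor.get_obs(): the state, without advancing time (a new reading comes with each control period).
- viewer.read_camera(name): name is "side" or "top"; returns a dict with "color" (420x560x3 uint8, blue, green, red), "depth" (420x560 float32, mm along the optical axis (not along the pixel's ray), 0 where there is no reading), "fx", "fy", "cx", "cy" (pixels), "k1" (the pictures are not rectified: a ray, as slopes to the right and down, at radius r is drawn at 1 + k1 r^2 times it, then the intrinsics apply), "rvec" (rotation vector, rad) and "tvec" (3), from world to camera coordinates, as OpenCV has them. Camera axes: x right, y down, z forward; pixel columns grow to the right and rows downward; lengths in mm; the calibration is good to about 2 mm. A picture is of the moment at which its call begins.
- job.finish_job(): hands the job in; it is judged then, once.
The state is a dict: "clock": time; "joints": joint angles; "joint_vel": joint speeds; "joint_efforts": joint torques, N m; "position": TCP position; "eef_rot": TCP orientation; "wrist_force": force on the tool from outside, world axes, zero at the start; "torque": the same for the moment, N m; "opening": finger opening in mm; "grip_force": force on a finger pad.
Only numpy, scipy, OpenCV 4.12 (cv2) and the standard library are available. Lean on these libraries where they do the work, as an engineer would, in place of code of your own. Each camera call takes 0.05 s, during which the arm holds its last target. There are 200 camera calls.

## Task

Lift the small bottle by its cap straight up out of the partitioned carton. Keeping hold of the cap, push the side of the hanging bottle gently against the top edge of the bottle roller's end plate so that the bottle turns in your fingers from upright until it lies level over the plate. Lay it on the empty pair of rollers, cap towards the drive housing like the bottle already there, clear of the plates at both ends, and let go; leave the two large bottles standing in the carton.

Things in the scene. Friction and masses are not known exactly. Their poses are not given: they have to be found in the camera images.
- bottle_mid (a point): centre of the small bottle to be loaded: round, white, blue screw cap, 112 mm tall; z axis from foot to cap. Body 56 mm in diameter up to some 75 mm above the foot, then a shoulder. Mass 0.11 to 0.22 kg, centre of mass near this point. Stands upright in a cell, foot on the 4 mm carton floor. Gripped by the cap with 15 to 20 N it is carried, yet pivots about the line between the fingers when pushed
- bottle_cap (a point): centre of the small bottle's cap, on its axis, 103 mm above the foot and 47 mm from bottle_mid; same axes. The cap is 32 mm in diameter, its side runs from 96 to 112 mm above the foot
- carton: open cardboard carton 160 x 160 mm (about 195 mm in x over two folded-down flaps), walls 88 mm high, two crossing dividers 78 mm high making 2 x 2 cells of 74 mm, cell centres 39 mm from the middle in x and y; fixed. Origin under its centre, z up, x and y along the walls. The cell at -x +y is empty, two hold large bottles, one the small bottle, whose cap stands above the walls
- large_1_mid (a point): centre (half-way up) of a large reagent bottle standing in the carton: 138 mm tall, 68 mm in diameter, blue cap 39 mm in diameter; must stay standing where it is
- large_2_mid (a point): centre (half-way up) of the other large bottle in the carton, same size; must stay standing where it is. (Keep the arm clear of the fixed dark post in front of and left of the carton, over 1 m tall, world x 0.32 to 0.42, y 0.29 to 0.38, and of the wall cabinet left of it, x above 0.32, y above 0.39, underside 0.54 above the worktop)
- bottle_roller: bottle roller: white base 246 x 206 mm, fixed. Origin on the worktop under the rollers' middle; x along the rollers from end plate to drive housing, z up. Bed clear from x = -75 to 75 mm; housing to x = 151, 98 mm high, knob 109. Black rollers 24 mm in diameter, turning easily, axes 52 mm high at y = -79, -31 (empty pair) and 31, 79 mm (a small bottle lies there, axis y = 55, cap to the housing)
- end_plate: aluminium plate at the bottle roller's open end, 8 mm thick, 198 mm wide, its top edge rounded to 3 mm and 70 mm above the worktop; origin at x = -79 mm, 36 mm above the worktop in the roller's frame, same axes as the roller. This is the fixed edge to turn the bottle against
- plate_edge (a point): middle of the end plate's top edge in line with the empty pair of rollers, at x = -79, y = -55 mm, 70 mm high in the roller's frame; the plate's outer face is 4 mm further out (-x)
- empty_station (a point): where the middle of the small bottle comes to be when it lies well on the empty pair of rollers: x = 0, y = -55 mm, 84 mm high in the roller's frame, with the bottle's axis along the roller's x; the bottle's underside is then 14 mm below the top of the end plate
There are look-alikes about, which are no part of the job. Leave any purple look-alike of the part that bears bottle_mid alone.

How it is judged:
By the outcome, as a careful person would: the job done as asked, in the order asked, and still so for the second after the job is handed in, with the robot touching nothing.
It also fails if it takes over 54 s, if anything falls off the work surface, if the arm or the gripper's body presses on something with over 40 N, if the wrist force passes 120 N, or if a joint passes its speed limit or range.

## Working session

There is one attempt and no reset: what is moved stays moved. The work goes in short steps, Python scripts to look and compute and a tool call to move; the robot and the scene stay as the last step left them, time stands still between calls to the robot, and variables do not carry over. Pictures are saved under pics/ and viewed, at most 10 in all, crops included, and the job is handed in when it is done.

Besides the shell and the picture viewer there is one more tool, called after "Emit:" as name(argument=value, ...) on one line, values as JSON. move_arm: Moves the arm, as the interface text tells. Its arguments: {"type":"object","properties":{"commands":{"type":"array"}},"required":["commands"]}

```bash
mkdir -p pics; cat > h.py <<'E'
import numpy as np, cv2
from cell import monitor, viewer, job, ctrl
def cam(n):
    c=viewer.read_camera(n); c['R']=cv2.Rodrigues(np.array(c['rvec'],float))[0]; c['t']=np.array(c['tvec'],float).ravel(); return c
def cloud(c):
    h,w=c['depth'].shape; v,u=np.mgrid[:h,:w]
    K=np.array([[c['fx'],0,c['cx']],[0,c['fy'],c['cy']],[0,0,1.]])
    p=cv2.undistortPoints(np.stack([u,v],-1).reshape(-1,1,2).astype(np.float64),K,np.array([c['k1'],0,0,0.])).reshape(h,w,2)
    d=c['depth'][...,None].astype(float)
    P=np.concatenate([p*d,d],-1)
    return (P-c['t'])@c['R'], np.concatenate([p,np.ones((h,w,1))],-1)@c['R'], -c['R'].T@c['t']
E
python3 - <<'E'
from h import *
for n in('side','top'):
    c=cam(n); cv2.imwrite(f'pics/{n}0.png',c['color']); print(n,-c['R'].T@c['t'],c['R'][2],c['fx'],c['k1'])
    np.savez(f'{n}0.npz',**c)
s=monitor.get_obs(); print(s['clock'],s['position'],s['eef_rot'],s['opening'])
E
```

```text
side [452.41803012 807.31253105 525.03329683] [ 0.10322677 -0.85843743 -0.50242355] 475.44678098245544 -0.08360018456490555
top [392.21083981  65.80395214 922.53043855] [ 2.00513172e-01  4.06104689e-04 -9.79690922e-01] 454.5949057184915 -0.11389106238979381
0.1 [ 167.44664255 -627.40988161  242.61616037] [[ 9.66174863e-01  2.57887119e-01 -6.06103525e-04]
 [ 2.57887830e-01 -9.66172395e-01  2.18388738e-03]
 [-2.24040683e-05 -2.26632382e-03 -9.99997432e-01]] 93.09570023068582
```

View pics/side0.png

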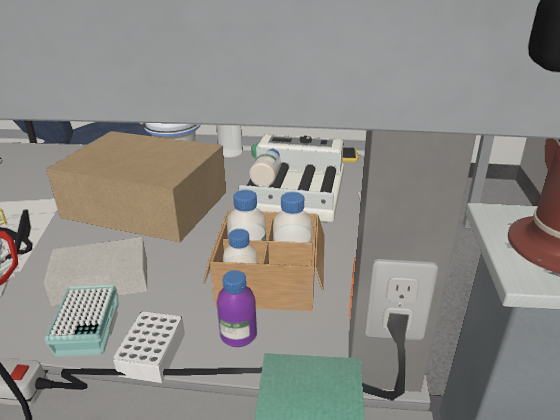

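View pics/top0.png

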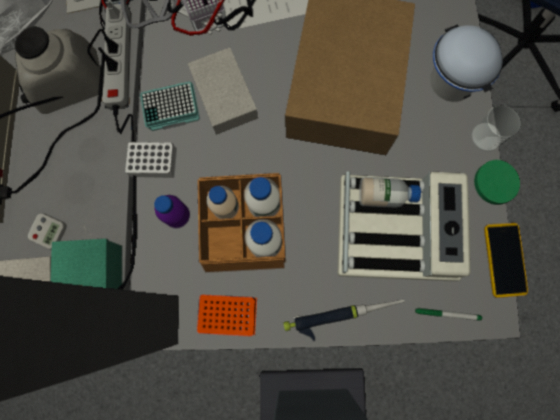

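The side view shows the small bottle (cap at 238,238) with the purple look-alike in front of it. The top view has the small cap at (217,193), large caps at (262,187) and (262,232), the end plate at column ~347, the housing at columns 432-468 and the empty pair of rollers at rows ~240 and 265.

```bash
python3 - <<'E'
from h import *
def load(n):
    z=np.load(f'{n}0.npz'); return {k:z[k] for k in z.files}
C={n:load(n) for n in('side','top')}
for n in C:
    c=C[n];P,D,o=cloud(c); hsv=cv2.cvtColor(c['color'],cv2.COLOR_BGR2HSV)
    m=cv2.inRange(hsv,(95,120,50),(118,255,255))
    k,l,st,ce=cv2.connectedComponentsWithStats(m)
    for i in range(1,k):
        if st[i,4]<40: continue
        q=P[(l==i)&(c['depth']>0)]
        if len(q)<20: continue
        zt=np.percentile(q[:,2],97); t=q[q[:,2]>zt-4]
        e,r=cv2.minEnclosingCircle(t[:,:2].astype(np.float32))
        print(n,'blue',ce[i].round(),st[i,4],'zt',zt.round(1),'mid',((t.max(0)+t.min(0))/2).round(1),'circ',np.round(e,1),round(r,1))
    # roller region
    x,y,z=P[...,0],P[...,1],P[...,2]
    reg=(y<-50)&(y>-420)&(x>250)&(x<620)
    if n=='top':
        zz=np.zeros(z.shape,bool); u0=np.mgrid[:420,:560][1]
        h=reg&(z>92)&(z<103)&(u0>425)&(u0<475); r=cv2.minAreaRect(P[h][:,:2].astype(np.float32)); print('housing',r)
        b=(u0>338)&(u0<353)&(z>60)&(z<76)&reg; q=P[b]; r=cv2.minAreaRect(q[:,:2].astype(np.float32)); print('plate',len(q),r,cv2.fitLine(q[:,:2].astype(np.float32),cv2.DIST_HUBER,0,.01,.01).ravel(),np.percentile(q[:,2],[5,50,95]))
        ca=(z>80)&(z<92)&(u0>190)&(u0<292)&(hsv[...,1]>90)&(hsv[...,0]<25); print('carton',cv2.minAreaRect(P[ca][:,:2].astype(np.float32)))
    else:
        b=reg&(z>64)&(z<75); 
    for zc in (62,):
        rl=reg&(z>56)&(z<68)&(hsv[...,2]<70)
        k,l,st,ce=cv2.connectedComponentsWithStats(rl.astype(np.uint8))
        for i in range(1,k):
            if st[i,4]>60:
                q=P[l==i]; f=cv2.fitLine(q[:,:2].astype(np.float32),cv2.DIST_HUBER,0,.01,.01).ravel(); print(n,'roller',ce[i].round(),st[i,4],f.round(3),q.min(0).round(),q.max(0).round())
    if n=='top': print('box max z',np.percentile(P[20:90,310:390,2],[5,50,95]), P[20:140,300:400].reshape(-1,3).min(0))
    big=(z>110)&(x>200)&(x<900)&(y<250)&(y>-500); print(n,'tall',P[big].max(0) if big.any() else 0)
E
```

```text
side blue [245. 200.] 387 zt 143.1 mid [601.2 117.5 141.3] circ [601.5 117. ] 18.2
side blue [292. 203.] 306 zt 142.9 mid [520.5 116.2 141.3] circ [520.5 115.4] 18.9
side blue [239. 238.] 302 zt 116.9 mid [597.1 197.5 115.4] circ [597.6 197.7] 15.3
side blue [234. 282.] 416 zt 112.7 mid [583.4 298.8 111.1] circ [583.8 299.5] 15.7
side roller [280. 175.] 176 [ 7.90000e-02  9.97000e-01  5.71566e+02 -1.24593e+02] [ 562. -188.   56.] [587. -66.  66.]
side roller [307. 177.] 222 [ 8.20000e-02  9.97000e-01  5.12229e+02 -1.20451e+02] [ 500. -184.   56.] [527. -63.  66.]
side roller [328. 179.] 234 [ 8.60000e-02  9.96000e-01  4.65328e+02 -1.16013e+02] [ 452. -179.   56.] [479. -57.  66.]
side tall [899.99276253 211.44462675 143.71884845]
top blue [260. 188.] 358 zt 144.2 mid [597.6 114.9 143.1] circ [598.2 115.2] 19.2
top blue [415. 193.] 138 zt 101.4 mid [ 594.1 -174.9  100.2] circ [ 594.1 -173.5] 10.2
top blue [217. 194.] 228 zt 118.4 mid [595.4 195.6 116.6] circ [595.3 195.7] 15.9
top blue [163. 204.] 238 zt 113.8 mid [580.5 296.8 112.5] circ [581.1 297. ] 16.2
top blue [261. 232.] 361 zt
[... 282 characters left out ...]
9851e-01 -1.7257965e-03  5.5585297e+02 -5.2120495e+01] [60.38613863 65.54047553 70.4401519 ]
carton ((748.2533569335938, 143.79800415039062), (176.31642150878906, 562.6270141601562), 87.48670959472656)
top roller [390. 209.] 492 [ 5.30000e-02  9.99000e-01  5.68961e+02 -1.27752e+02] [ 558. -190.   56.] [586. -63.  68.]
top roller [386. 239.] 684 [ 6.70000e-02  9.98000e-01  5.10575e+02 -1.21387e+02] [ 498. -185.   56.] [525. -58.  67.]
top roller [387. 264.] 700 [ 7.90000e-02  9.97000e-01  4.63440e+02 -1.18058e+02] [ 450. -181.   56.] [478. -56.  68.]
box max z [116.7330545  119.09567452 121.43795832] [ 392.21083981 -179.92209279   -3.72107174]
top tall [899.98124999 210.65253044 922.53043855]
```

```bash
python3 - <<'E'
from h import *
z0=np.load('side0.npz'); c={k:z0[k] for k in z0.files}
P,D,o=cloud(c); d=np.array([-.076,-.997]); e=np.array([.997,-.076]); O=np.array([542.8,-123.2])
for n in('side','top'):
    z0=np.load(n+'0.npz'); c={k:z0[k] for k in z0.files}; P,D,o=cloud(c)
    X=(P[...,:2]-O)@d; Y=(P[...,:2]-O)@e; Z=P[...,2]
    m=(abs(Y)<100)&(X>-110)&(X<-60)&(Z>25)&(Z<85)
    for a,b in((25,45),(45,60),(60,66),(66,69),(69,74),(74,85)):
        k=m&(Z>a)&(Z<b); print(n,a,b,k.sum(),np.percentile(X[k],[3,25,50,75,97]).round(1) if k.sum()>5 else '', np.percentile(Y[k],[0,100]).round(1) if k.sum()>5 else '')
    k=m&(Z>25)&(Z<72)&(abs(X+83)<8); f=cv2.fitLine(np.stack([Y[k],X[k]],1).astype(np.float32),cv2.DIST_HUBER,0,.01,.01).ravel(); print('line',f.round(3), 'zmax',np.percentile(Z[k],[95,99]))
    h=(X>60)&(X<165)&(Z>92)&(Z<104)&(abs(Y)<130); print('housing X',np.percentile(X[h],[1,99]),'Y',np.percentile(Y[h],[1,99]))
    b=(X>-95)&(X<165)&(Z>5)&(Z<40)&(abs(Y)<130); print('base X',np.percentile(X[b],[1,99]),'Y',np.percentile(Y[b],[1,99]))
    cb=(abs(P[...,0]-558)<110)&(abs(P[...,1]-156)<100)&(Z>82)&(Z<92);print('carton',P[cb].min(0),P[cb].max(0))
E
```

```text
side 25 45 544 [-87.7 -84.4 -81.4 -79.4 -76.7] [-99.6  63.7]
side 45 60 343 [-82.7 -81.1 -80.  -78.9 -77.2] [-95.7  66.6]
side 60 66 205 [-82.4 -80.6 -79.7 -78.4 -61.6] [-95.6  99.5]
side 66 69 143 [-82.  -80.3 -79.1 -77.8 -74.4] [-95.4  97.5]
side 69 74 132 [-81.3 -79.2 -77.8 -76.3 -73.7] [-95.1  99. ]
side 74 85 0  
line [ 1.0000e+00  2.0000e-03 -1.3012e+01 -8.0101e+01] zmax [69.95627941 71.14511311]
housing X [ 75.69693658 145.21228702] Y [-93.26239986  98.08040906]
base X [-88.59565528 130.98901598] Y [-99.67402086  59.87487669]
carton [472.60291684  72.04434727  82.02175705] [644.58441679 238.83592573  91.99040033]
top 25 45 621 [-86.8 -84.6 -81.4 -66.4 -60.9] [-100.    99.9]
top 45 60 233 [-83.4 -80.8 -71.5 -66.5 -61.2] [-99.7  96.1]
top 60 66 234 [-81.1 -70.6 -67.1 -63.5 -60.7] [-98.9  92.4]
top 66 69 217 [-82.4 -80.1 -77.9 -75.4 -73.1] [-99.1  98.3]
top 69 74 177 [-80.9 -79.2 -77.5 -76.1 -74.1] [-97.4  97.3]
top 74 85 0  
line [ 1.0000e+00  3.0000e-03 -1.1320e+00 -8.1022e+01] zmax [70.5415853  71.52039759]
housing X [ 77.14764694 148.93755993] Y [-96.10241286  95.35256675]
base X [-86.85282567 128.06244071] Y [-102.80288762  100.68787998]
carton [469.47939958  73.99881087  82.01641   ] [641.80653006 238.89017793  91.9994386 ]
```

Emit:
move_arm(commands=[[[3, 3, 0, 0, 0, 0.1, 1], [6, 6, 0, 0, 0, 0.2, 1], [9, 9, 0, 0, 0, 0.3, 1], [12, 12, 0, 0, 0, 0.4, 1], [15, 15, 0, 0, 0, 0.5, 1], [18, 18, 0, 0, 0, 0.6, 1], [21, 21, 0, 0, 0, 0.7, 1], [24, 24, 0, 0, 0, 0.8, 1], [27, 27, 0, 0, 0, 0.9, 1], [30, 30, 0, 0, 0, 1.0, 1], [32, 33, 0, 0, 0, 1.1, 1], [34, 36, 0, 0, 0, 1.2, 1], [36, 39, 0, 0, 0, 1.233, 1], [37, 42, 0, 0, 0, 1.233, 1], [38, 45, 0, 0, 0, 1.233, 1], [39, 48, 0, 0, 0, 1.233, 1], [40, 51, 0, 0, 0, 1.233, 1], [40.5, 54, 0, 0, 0, 1.233, 1], [41, 57, 0, 0, 0, 1.233, 1], [41.5, 60, 0, 0, 0, 1.233, 1]]])

```text
clock: 1.77
position: [582.4, -26.6, 243.1]
eef_rot: [[0.077, 0.997, -0.001], [0.997, -0.077, -0.0], [-0.0, -0.001, -1.0]]
wrist_force: [0.0, 1.3, 0.3]
opening: 93.0
grip_force: 0.0
```

Emit:
move_arm(commands=[[[0.3, 4, 0, 0, 0, 0, 1], [0.6, 8, 0, 0, 0, 0, 1], [0.9, 12, 0, 0, 0, 0, 1], [1.1, 15, 0, 0, 0, 0, 1], [1.2, 18, 0, 0, 0, 0, 1], [1.3, 20, 0, 0, 0, 0, 1], [1.37, 22, 0, 0, 0, 0, 1], [1.37, 22.4, 0, 0, 0, 0, 1], [1.37, 22.4, -3, 0, 0, 0, 1], [1.37, 22.4, -6, 0, 0, 0, 1], [1.37, 22.4, -8, 0, 0, 0, 1], [1.37, 22.4, -8, 0, 0, 0, 1]]])

```text
clock: 2.77
position: [593.4, 192.7, 158.5]
eef_rot: [[0.078, 0.997, -0.01], [0.997, -0.078, -0.005], [-0.006, -0.01, -1.0]]
wrist_force: [-0.4, -0.8, -0.7]
opening: 92.9
grip_force: 0.0
```

```bash
python3 - <<'E'
from h import *
c=cam('side'); cv2.imwrite('pics/side1.png',cv2.resize(c['color'][150:330,150:390],None,fx=3,fy=3))
s=monitor.get_obs(); print(s['position'],s['wrist_force'])
E
```

```text
[595.00464491 193.70149535 161.20032689] [0.69108699 0.00485837 1.00545201]
```

View pics/side1.png

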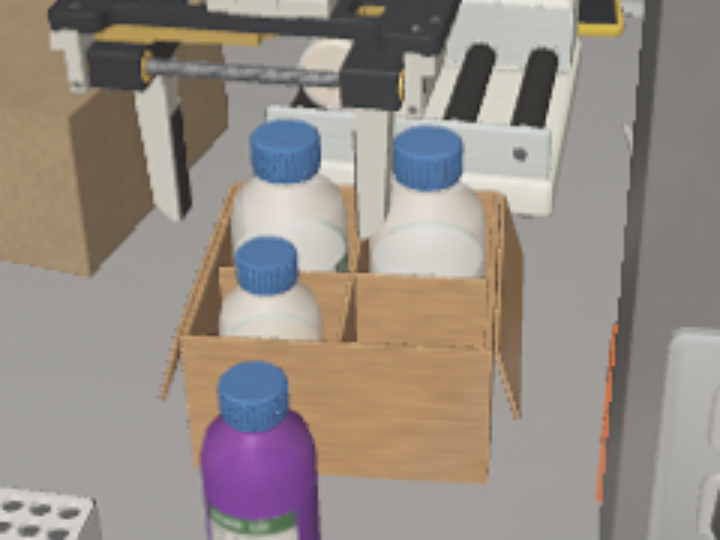

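The open fingers straddle the small cap (crop px 267,265). Nothing is touching them. Next I descend and close lightly.

Emit:
move_arm(commands=[[[0, 0.1, -1.5, 0, 0, 0, 1], [0, 0.1, -3, 0, 0, 0, 0.8], [0, 0.1, -4, 0, 0, 0, 0.7], [0, 0.1, -4.6, 0, 0, 0, 0.6], [0, 0.1, -4.6, 0, 0, 0, 0.5], [0, 0.1, -4.6, 0, 0, 0, 0.5], [0, 0.1, -4.6, 0, 0, 0, 0.5], [0, 0.1, -4.6, 0, 0, 0, 0.5]]])

```text
clock: 3.48
position: [596.9, 197.3, 118.7]
eef_rot: [[0.077, 0.997, 0.002], [0.997, -0.077, 0.001], [0.001, 0.002, -1.0]]
wrist_force: [0.2, -0.3, -0.1]
opening: 50.8
grip_force: 0.0
```

```bash
python3 - <<'E'
from h import *
for i in range(3):
    c=cam('side'); s=monitor.get_obs(); print(s['clock'],s['position'],s['wrist_force'],s['opening'],s['eef_rot'][:,2])
E
```

```text
3.5333 [596.80865029 197.25979142 118.55672915] [-0.23628797 -0.65418745 -0.29843644] 48.382132849074026 [ 1.50553576e-03  6.43560312e-04 -9.99998660e-01]
3.5833 [596.71658187 197.17895229 118.39000456] [-1.16110688  0.86542644 -0.02287628] 47.341877568208524 [ 1.22653623e-03  4.67231392e-04 -9.99999139e-01]
3.6333 [596.60657619 197.14753145 118.22486185] [0.05666775 0.43323122 0.63827022] 46.506382166741055 [ 9.18419558e-04  3.64830347e-04 -9.99999512e-01]
```

Good position. Close the fingers in steps, watching the grip force.

Emit:
move_arm(commands=[[[0, 0, 0, 0, 0, 0, 0.4], [0, 0, 0, 0, 0, 0, 0.35], [0, 0, 0, 0, 0, 0, 0.33], [0, 0, 0, 0, 0, 0, 0.32], [0, 0, 0, 0, 0, 0, 0.32], [0, 0, 0, 0, 0, 0, 0.32], [0, 0, 0, 0, 0, 0, 0.32], [0, 0, 0, 0, 0, 0, 0.32]]])

```text
clock: 4.3
position: [596.6, 197.0, 117.7]
eef_rot: [[0.077, 0.997, 0.0], [0.997, -0.077, 0.0], [0.0, 0.0, -1.0]]
wrist_force: [1.5, 0.5, -0.8]
opening: 33.0
grip_force: 24.8
```

Emit:
move_arm(commands=[[[0, 0, 0, 0, 0, 0, 0.335], [0, 0, 0, 0, 0, 0, 0.335], [0, 0, 0, 0, 0, 0, 0.335]]])

```text
clock: 4.55
position: [596.4, 197.0, 117.7]
eef_rot: [[0.077, 0.997, 0.0], [0.997, -0.077, 0.0], [0.0, 0.0, -1.0]]
wrist_force: [0.8, -0.3, -0.1]
opening: 33.2
grip_force: 24.9
```

Emit:
move_arm(commands=[[[0, 0, 0, 0, 0, 0, 0.345], [0, 0, 0, 0, 0, 0, 0.345], [0, 0, 0, 0, 0, 0, 0.345]]])

```text
clock: 4.8
position: [596.4, 197.0, 117.7]
eef_rot: [[0.077, 0.997, 0.0], [0.997, -0.077, 0.0], [0.0, 0.0, -1.0]]
wrist_force: [0.7, -0.1, -0.5]
opening: 33.1
grip_force: 23.3
```

Emit:
move_arm(commands=[[[0, 0, 0, 0, 0, 0, 0.353], [0, 0, 0, 0, 0, 0, 0.353], [0, 0, 0, 0, 0, 0, 0.353]]])

```text
clock: 5.05
position: [596.4, 197.0, 117.7]
eef_rot: [[0.077, 0.997, 0.0], [0.997, -0.077, 0.0], [0.0, 0.0, -1.0]]
wrist_force: [1.6, 0.4, 0.6]
opening: 33.4
grip_force: 16.8
```

Grip is 17 N, inside the stated range. Lifting straight up.

Emit:
move_arm(commands=[[[0, 0, 0.3, 0, 0, 0, 0.353], [0, 0, 0.8, 0, 0, 0, 0.353], [0, 0, 1.5, 0, 0, 0, 0.353], [0, 0, 2.3, 0, 0, 0, 0.353], [0, 0, 3.2, 0, 0, 0, 0.353], [0, 0, 4.2, 0, 0, 0, 0.353], [0, 0, 5.2, 0, 0, 0, 0.353], [0, 0, 6.2, 0, 0, 0, 0.353], [0, 0, 7.2, 0, 0, 0, 0.353], [0, 0, 8.2, 0, 0, 0, 0.353], [0, 0, 9.2, 0, 0, 0, 0.353], [0, 0, 10.2, 0, 0, 0, 0.353], [0, 0, 11.2, 0, 0, 0, 0.353], [0, 0, 12.2, 0, 0, 0, 0.353], [0, 0, 13.2, 0, 0, 0, 0.353], [0, 0, 14.2, 0, 0, 0, 0.353], [0, 0, 15.2, 0, 0, 0, 0.353], [0, 0, 16, 0, 0, 0, 0.353], [0, 0, 16.6, 0, 0, 0, 0.353], [0, 0, 17, 0, 0, 0, 0.353]]])

```text
clock: 6.72
position: [596.5, 197.1, 288.6]
eef_rot: [[0.077, 0.997, 0.001], [0.997, -0.077, 0.0], [0.0, 0.001, -1.0]]
wrist_force: [0.7, 0.2, -0.9]
opening: 33.0
grip_force: 0.0
```

```bash
python3 - <<'E'
from h import *
c=cam('side'); cv2.imwrite('pics/side2.png',cv2.resize(c['color'][90:330,150:390],None,fx=2.4,fy=2.4))
s=monitor.get_obs(); print(s['position'],s['wrist_force'],s['opening'],s['grip_force'])
E
```

```text
[596.72969776 197.24736133 289.07028677] [0.20162067 0.37561821 0.42775268] 33.3064281257687 0.0
```

View pics/side2.png

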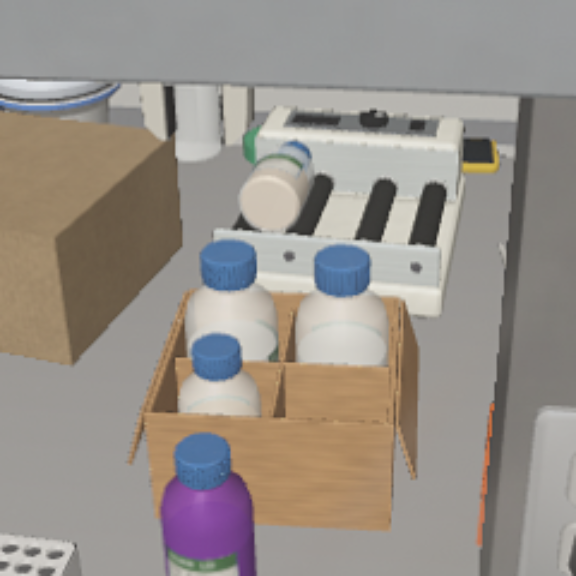

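The bottle slipped out and still stands in its cell (cap at original px 240,238). I go back down for a slightly lower, firmer grip.

Emit:
move_arm(commands=[[[0, 0, -3, 0, 0, 0, 0.6], [0, 0, -6, 0, 0, 0, 0.6], [0, 0, -9, 0, 0, 0, 0.6], [0, 0, -12, 0, 0, 0, 0.6], [0, 0, -14.5, 0, 0, 0, 0.6], [0, 0, -16, 0, 0, 0, 0.6], [0, 0, -17, 0, 0, 0, 0.55], [0, 0, -17.2, 0, 0, 0, 0.5], [0, 0, -17.2, 0, 0, 0, 0.4], [0, 0, -17.2, 0, 0, 0, 0.35], [0, 0, -17.2, 0, 0, 0, 0.33], [0, 0, -17.2, 0, 0, 0, 0.33], [0, 0, -17.2, 0, 0, 0, 0.33], [0, 0, -17.2, 0, 0, 0, 0.34], [0, 0, -17.2, 0, 0, 0, 0.34]]])

```text
clock: 8.02
position: [596.8, 197.5, 116.6]
eef_rot: [[0.077, 0.997, 0.002], [0.997, -0.077, 0.001], [0.001, 0.002, -1.0]]
wrist_force: [-0.7, -0.1, 1.8]
opening: 35.1
grip_force: 25.5
```

Emit:
move_arm(commands=[[[0, 0, 0.3, 0, 0, 0, 0.34], [0, 0, 0.6, 0, 0, 0, 0.34], [0, 0, 0.9, 0, 0, 0, 0.34], [0, 0, 1.2, 0, 0, 0, 0.34], [0, 0, 1.5, 0, 0, 0, 0.34], [0, 0, 1.5, 0, 0, 0, 0.34]]])

```text
clock: 8.52
position: [596.7, 197.1, 131.3]
eef_rot: [[0.077, 0.997, 0.001], [0.997, -0.077, 0.0], [0.0, 0.001, -1.0]]
wrist_force: [-0.1, -0.6, -2.5]
opening: 34.9
grip_force: 24.4
```

Emit:
move_arm(commands=[[[0, 0, 0.5, 0, 0, 0, 0.34], [0, 0, 1.2, 0, 0, 0, 0.34], [0, 0, 2.2, 0, 0, 0, 0.34], [0, 0, 3.2, 0, 0, 0, 0.34], [0, 0, 4.2, 0, 0, 0, 0.34], [0, 0, 5.2, 0, 0, 0, 0.34], [0, 0, 6.2, 0, 0, 0, 0.34], [0, 0, 7.2, 0, 0, 0, 0.34], [0, 0, 8.2, 0, 0, 0, 0.34], [0, 0, 9.2, 0, 0, 0, 0.34], [0, 0, 10.2, 0, 0, 0, 0.34], [0, 0, 11.2, 0, 0, 0, 0.34], [0, 0, 12.2, 0, 0, 0, 0.34], [0, 0, 13.2, 0, 0, 0, 0.34], [0, 0, 14.2, 0, 0, 0, 0.34], [0, 0, 15, 0, 0, 0, 0.34], [0, 0, 15.7, 0, 0, 0, 0.34], [0, 0, 16, 0, 0, 0, 0.34]]])

```text
clock: 10.02
position: [596.7, 197.2, 292.0]
eef_rot: [[0.077, 0.997, 0.002], [0.997, -0.077, 0.001], [0.001, 0.002, -1.0]]
wrist_force: [-0.0, -0.1, -1.9]
opening: 34.6
grip_force: 24.4
```

```bash
python3 - <<'E'
from h import *
c=cam('side'); cv2.imwrite('pics/side3.png',cv2.resize(c['color'][90:330,150:390],None,fx=2.4,fy=2.4))
s=monitor.get_obs(); print(s['position'],s['wrist_force'],s['opening'],s['grip_force'])
E
```

```text
[596.73844847 197.28770815 292.04991756] [-0.1217756  -0.36333513 -1.18577565] 34.609063920038956 24.373045031097718
```

View pics/side3.png

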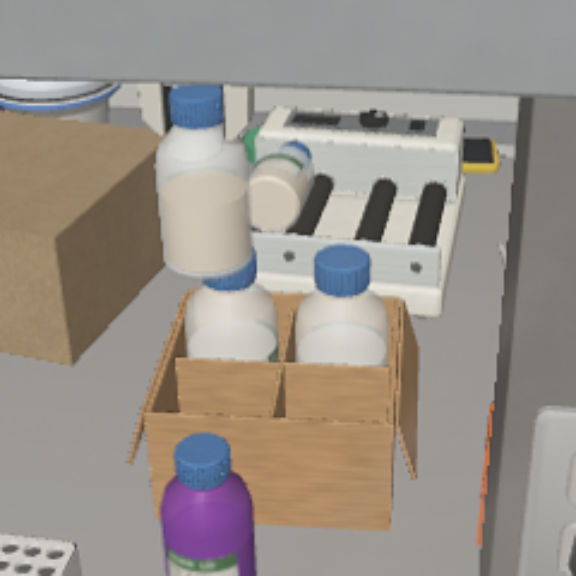

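The bottle hangs upright from the fingers (crop px 205,185), and both large bottles are standing. I carry it over them and down in front of the plate.

Emit:
move_arm(commands=[[[-0.3, -0.5, 0, 0, 0, 0, 0.34], [-0.9, -1.7, 0, 0, 0, 0, 0.34], [-1.6, -3.1, 0, 0, 0, 0, 0.34], [-2.4, -4.6, 0, 0, 0, 0, 0.34], [-3.2, -6.1, 0, 0, 0, 0, 0.34], [-4, -7.7, 0, 0, 0, 0, 0.34], [-4.8, -9.2, 0, 0, 0, 0, 0.34], [-5.6, -10.8, 0, 0, 0, 0, 0.34], [-6.4, -12.3, 0, 0, 0, 0, 0.34], [-7.2, -13.8, 0, 0, 0, 0, 0.34], [-8, -15.4, 0, 0, 0, 0, 0.34], [-8.8, -16.9, 0, 0, 0, 0, 0.34], [-9.5, -18.2, 0, 0, 0, 0, 0.34], [-9.9, -19, 0, 0, 0, 0, 0.34], [-9.9, -19, -1, 0, 0, 0, 0.34], [-9.9, -19, -2.2, 0, 0, 0, 0.34], [-9.9, -19, -3.7, 0, 0, 0, 0.34], [-9.9, -19, -5.2, 0, 0, 0, 0.34], [-9.9, -19, -6.7, 0, 0, 0, 0.34], [-9.9, -19, -8.2, 0, 0, 0, 0.34]]])

```text
clock: 11.73
position: [497.1, 7.1, 207.8]
eef_rot: [[0.077, 0.997, -0.0], [0.997, -0.077, 0.0], [0.0, -0.0, -1.0]]
wrist_force: [-0.2, 0.5, -1.5]
opening: 33.3
grip_force: 24.4
```

Emit:
move_arm(commands=[[[0, 0, -1.5, 0, 0, 0, 0.34], [0, 0, -3, 0, 0, 0, 0.34], [0, 0, -4.5, 0, 0, 0, 0.34], [0, 0, -5.6, 0, 0, 0, 0.34], [0, 0, -6.3, 0, 0, 0, 0.34], [0, 0, -6.6, 0, 0, 0, 0.34], [0, 0, -6.6, 0, 0, 0, 0.34], [0, 0, -6.6, 0, 0, 0, 0.34]]])

```text
clock: 12.4
position: [497.7, 7.2, 143.0]
eef_rot: [[0.077, 0.997, 0.001], [0.997, -0.077, 0.0], [0.0, 0.001, -1.0]]
wrist_force: [0.1, -0.5, -1.4]
opening: 33.4
grip_force: 24.4
```

```bash
python3 - <<'E'
from h import *
c=cam('side'); cv2.imwrite('pics/side4.png',cv2.resize(c['color'][90:330,150:390],None,fx=2.4,fy=2.4))
s=monitor.get_obs(); print(s['clock'],s['position'],s['wrist_force'],s['opening'],s['grip_force'])
E
```

```text
12.45 [497.84454838   7.15773427 143.22392544] [-0.86748925  0.85810769 -1.84802291] 33.45358347712845 24.372996801976115
```

View pics/side4.png

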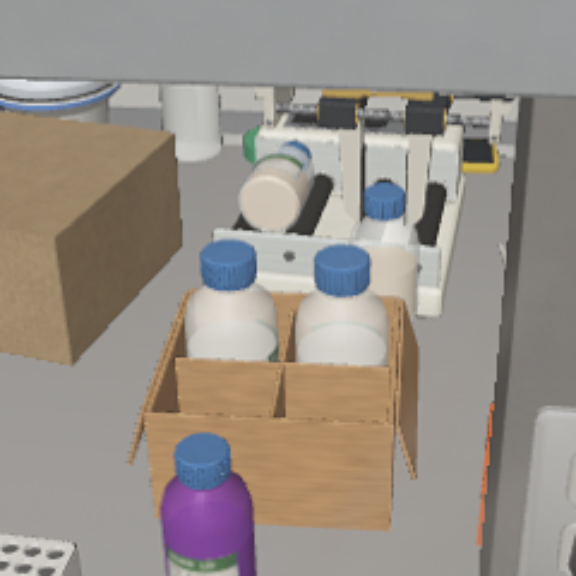

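Bottle hangs in front of the plate, in line with the empty pair (crop px 385,255). I start the turn with the first ~40° on an arc about the plate edge.

Emit:
move_arm(commands=[[[-0.05, -0.6, 0, 0, 0, 0, 0.34], [-0.1, -1.2, -0.1, 0, 0, 0, 0.34], [-0.13, -1.7, -0.1, 0, 0, 0, 0.34], [-0.16, -2.1, 0, 0, 0, 0, 0.34], [-0.19, -2.5, 0.1, 0, 0, 0, 0.34], [-0.22, -2.9, 0.25, 0, 0, 0, 0.34], [-0.25, -3.3, 0.35, 0, 0, 0, 0.34], [-0.28, -3.7, 0.4, 0, 0, 0, 0.34], [-0.32, -4.15, 0.45, 0, 0, 0, 0.34], [-0.35, -4.6, 0.47, 0, 0, 0, 0.34], [-0.38, -5, 0.48, 0, 0, 0, 0.34], [-0.41, -5.4, 0.46, 0, 0, 0, 0.34], [-0.44, -5.8, 0.42, 0, 0, 0, 0.34], [-0.48, -6.25, 0.35, 0, 0, 0, 0.34], [-0.51, -6.65, 0.25, 0, 0, 0, 0.34]]])

```text
clock: 13.7
position: [492.2, -60.0, 145.0]
eef_rot: [[0.077, 0.997, -0.0], [0.997, -0.077, -0.0], [-0.0, -0.0, -1.0]]
wrist_force: [0.5, 0.1, -0.2]
opening: 31.4
grip_force: 0.0
```

```bash
python3 - <<'E'
from h import *
c=cam('side'); cv2.imwrite('pics/side5.png',cv2.resize(c['color'][110:250,230:370],None,fx=4,fy=4))
s=monitor.get_obs(); print(s['clock'],s['position'],s['wrist_force'],s['opening'],s['grip_force'])
E
```

```text
13.75 [491.88498725 -61.03097156 144.76785255] [-0.16011478 -1.11490617 -0.33101597] 31.616884386491627 0.0
```

View pics/side5.png

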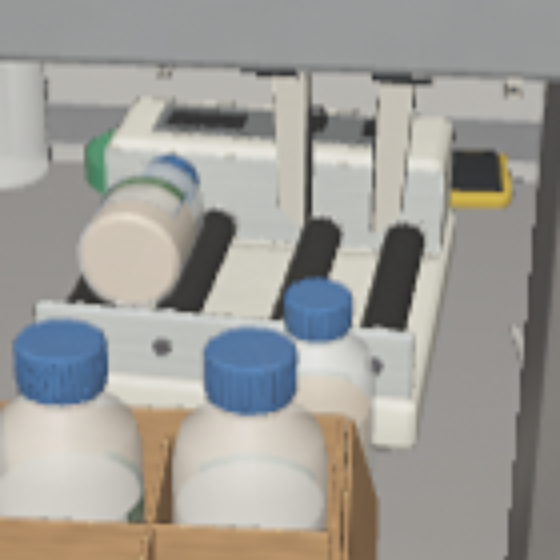

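The bottle slipped down out of the fingers and stands on the worktop between carton and plate (cap at crop px 318,308). I locate it precisely so I can re-grasp it firmly.

```bash
cat > loc.py <<'E'
from h import *
def blue(box=((400,560),(-210,70))):
    for n in('side','top'):
        c=cam(n);P,D,o=cloud(c); hsv=cv2.cvtColor(c['color'],cv2.COLOR_BGR2HSV)
        m=cv2.inRange(hsv,(95,110,50),(118,255,255))
        k,l,st,ce=cv2.connectedComponentsWithStats(m)
        for i in range(1,k):
            q=P[(l==i)&(c['depth']>0)]
            if len(q)<25: continue
            zt=np.percentile(q[:,2],97); t=q[q[:,2]>zt-4]
            e,r=cv2.minEnclosingCircle(t[:,:2].astype(np.float32))
            if box[0][0]<e[0]<box[0][1] and box[1][0]<e[1]<box[1][1]: print(n,ce[i].round(),len(q),'zt',zt.round(1),'circ',np.round(e,1),round(r,1),'mean',q.mean(0).round(1))
    s=monitor.get_obs(); print(s['clock'],s['position'].round(1),s['wrist_force'].round(1),s['opening'],s['grip_force'])
    return c
if __name__=='__main__': blue()
E
python3 loc.py
```

```text
side [310. 186.] 206 zt 113.3 circ [ 4.979e+02 -2.000e-01] 15.8 mean [497.4   6.1 107.4]
top [326. 246.] 233 zt 114.0 circ [495.4   0.5] 15.5 mean [4.952e+02 2.000e-01 1.115e+02]
13.85 [492.1 -59.9 145. ] [ 0.2  0.6 -0.6] 31.523562370868216 0.0
```

Emit:
move_arm(commands=[[[0.1, 1, 1, 0, 0, 0, 0.6], [0.2, 2.5, 1, 0, 0, 0, 0.6], [0.3, 4.2, 1, 0, 0, 0, 0.6], [0.4, 5.4, 1, 0, 0, 0, 0.6], [0.44, 6, 0.5, 0, 0, 0, 0.6], [0.44, 6, -0.5, 0, 0, 0, 0.6], [0.44, 6, -1.7, 0, 0, 0, 0.6], [0.44, 6, -2.7, 0, 0, 0, 0.6], [0.44, 6, -3.3, 0, 0, 0, 0.6], [0.44, 6, -3.55, 0, 0, 0, 0.6], [0.44, 6, -3.55, 0, 0, 0, 0.5], [0.44, 6, -3.55, 0, 0, 0, 0.4], [0.44, 6, -3.55, 0, 0, 0, 0.3], [0.44, 6, -3.55, 0, 0, 0, 0.2], [0.44, 6, -3.55, 0, 0, 0, 0.1], [0.44, 6, -3.55, 0, 0, 0, 0], [0.44, 6, -3.55, 0, 0, 0, 0], [0.44, 6, -3.55, 0, 0, 0, 0]]])

```text
clock: 15.35
position: [496.6, 0.5, 109.8]
eef_rot: [[0.077, 0.997, 0.0], [0.997, -0.077, -0.0], [0.0, 0.0, -1.0]]
wrist_force: [-0.6, 0.4, 1.2]
opening: 38.0
grip_force: 24.9
```

```bash
python3 loc.py
```

```text
side [310. 186.] 209 zt 112.9 circ [497.4   1.9] 16.2 mean [497.1   7.8 107. ]
15.45 [496.7   0.5 109.8] [-0.8  0.5 -0.2] 37.99437344808366 25.052594042745113
```

The opening reads 38 mm on a 32 mm cap, so the fingertips are biting on the shoulder. That explains the slips. I re-grip 7 mm higher.

Emit:
move_arm(commands=[[[0, 0, 0, 0, 0, 0, 0.5], [0, 0, 0, 0, 0, 0, 0.5], [0, 0, 0.3, 0, 0, 0, 0.5], [0, 0, 0.73, 0, 0, 0, 0.5], [0, 0, 0.73, 0, 0, 0, 0.45], [0, 0, 0.73, 0, 0, 0, 0.4], [0, 0, 0.73, 0, 0, 0, 0.33], [0, 0, 0.73, 0, 0, 0, 0.25], [0, 0, 0.73, 0, 0, 0, 0.2], [0, 0, 0.73, 0, 0, 0, 0.2]]])

```text
clock: 16.28
position: [496.7, 0.5, 117.0]
eef_rot: [[0.077, 0.997, 0.0], [0.997, -0.077, -0.0], [-0.0, 0.0, -1.0]]
wrist_force: [-0.3, -0.8, 2.0]
opening: 31.1
grip_force: 29.9
```

Emit:
move_arm(commands=[[[0, 0, 0.3, 0, 0, 0, 0.2], [0, 0.1, 0.8, 0, 0, 0, 0.2], [0, 0.3, 1.5, 0, 0, 0, 0.2], [0.02, 0.5, 2.3, 0, 0, 0, 0.2], [0.02, 0.5, 3.1, 0, 0, 0, 0.2], [0.02, 0.5, 3.8, 0, 0, 0, 0.2], [0.02, 0.5, 4.3, 0, 0, 0, 0.2], [0.02, 0.5, 4.4, 0, 0, 0, 0.33], [0.02, 0.5, 4.4, 0, 0, 0, 0.34], [0.02, 0.5, 4.4, 0, 0, 0, 0.34]]])

```text
clock: 17.12
position: [496.6, 5.3, 160.8]
eef_rot: [[0.077, 0.997, -0.001], [0.997, -0.077, -0.0], [-0.0, -0.001, -1.0]]
wrist_force: [0.5, 0.6, -2.6]
opening: 31.7
grip_force: 4.0
```

```bash
python3 loc.py
```

```text
side [310. 167.] 214 zt 156.8 circ [498.2   8.3] 15.3 mean [497.5  13.9 150.5]
17.2167 [496.5   5.4 160.6] [-0.3  0.9 -2.7] 32.138680511523496 3.6670396476620226
```

Emit:
move_arm(commands=[[[0, 0, 0, 0, 0, 0, 0.325], [0, 0, 0, 0, 0, 0, 0.325]]])

```text
clock: 17.38
position: [496.6, 5.5, 160.6]
eef_rot: [[0.077, 0.997, -0.001], [0.997, -0.077, 0.0], [-0.0, -0.001, -1.0]]
wrist_force: [0.3, -0.1, -2.5]
opening: 31.4
grip_force: 25.9
```

Emit:
move_arm(commands=[[[0, 0, 0, 0, 0, 0, 0.331], [0, 0, 0, 0, 0, 0, 0.331]]])

```text
clock: 17.55
position: [496.8, 5.5, 160.8]
eef_rot: [[0.077, 0.997, -0.0], [0.997, -0.077, 0.0], [0.0, -0.0, -1.0]]
wrist_force: [0.2, 0.2, -2.0]
opening: 31.2
grip_force: 16.6
```

```bash
python3 loc.py
```

```text
side [310. 167.] 206 zt 156.8 circ [497.4   7.8] 15.2 mean [497.3  14.1 150.5]
17.65 [496.8   5.5 160.9] [ 0.4 -0.4 -2.4] 31.426882041956933 16.596463104360737
```

Grip is 17 N on the cap only, with the bottle hanging free. Starting the turn with the first 30°, slowly.

Emit:
move_arm(commands=[[[-0.05, -0.6, 0, 0, 0, 0, 0.329], [-0.1, -1.1, 0, 0, 0, 0, 0.329], [-0.11, -1.4, 0, 0, 0, 0, 0.329], [-0.13, -1.7, 0.05, 0, 0, 0, 0.329], [-0.15, -2, 0.14, 0, 0, 0, 0.329], [-0.18, -2.3, 0.23, 0, 0, 0, 0.329], [-0.2, -2.6, 0.32, 0, 0, 0, 0.329], [-0.23, -3, 0.42, 0, 0, 0, 0.329], [-0.26, -3.4, 0.47, 0, 0, 0, 0.329], [-0.29, -3.8, 0.52, 0, 0, 0, 0.329], [-0.32, -4.2, 0.56, 0, 0, 0, 0.329], [-0.35, -4.6, 0.57, 0, 0, 0, 0.329], [-0.38, -5, 0.56, 0, 0, 0, 0.329], [-0.41, -5.4, 0.53, 0, 0, 0, 0.329], [-0.44, -5.7, 0.5, 0, 0, 0, 0.329], [-0.46, -6, 0.48, 0, 0, 0, 0.329]]])

```text
clock: 18.98
position: [492.3, -54.9, 165.8]
eef_rot: [[0.077, 0.997, 0.0], [0.997, -0.077, -0.0], [0.0, 0.0, -1.0]]
wrist_force: [-0.6, 1.7, -1.0]
opening: 31.4
grip_force: 19.5
```

```bash
python3 - <<'E'
from loc import *
blue(); c=cam('side'); cv2.imwrite('pics/side6.png',cv2.resize(c['color'][110:250,230:370],None,fx=4,fy=4))
E
```

```text
side [315. 152.] 128 zt 163.8 circ [492.9 -48.1] 13.6 mean [493.1 -42.  156.6]
19.0833 [492.2 -55.3 165.6] [ 0.4  1.6 -0.3] 31.54341848303432 19.54319863132696
```

View pics/side6.png

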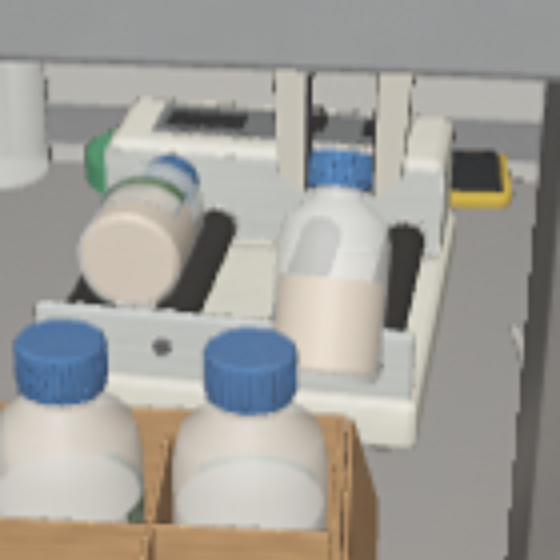

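The bottle is held and tilted on the plate edge (crop px 330,290). Continuing the arc.

Emit:
move_arm(commands=[[[-0.03, -0.4, -0.07, 0, 0, 0, 0.329], [-0.06, -0.8, -0.16, 0, 0, 0, 0.329], [-0.09, -1.2, -0.28, 0, 0, 0, 0.329], [-0.12, -1.6, -0.4, 0, 0, 0, 0.329], [-0.15, -2, -0.57, 0, 0, 0, 0.329], [-0.18, -2.4, -0.76, 0, 0, 0, 0.329], [-0.21, -2.8, -0.95, 0, 0, 0, 0.329], [-0.24, -3.2, -1.2, 0, 0, 0, 0.329], [-0.27, -3.6, -1.47, 0, 0, 0, 0.329], [-0.3, -4, -1.75, 0, 0, 0, 0.329], [-0.33, -4.3, -2, 0, 0, 0, 0.329], [-0.35, -4.6, -2.27, 0, 0, 0, 0.329], [-0.37, -4.9, -2.57, 0, 0, 0, 0.329], [-0.39, -5.15, -2.83, 0, 0, 0, 0.329], [-0.41, -5.4, -3.15, 0, 0, 0, 0.329], [-0.43, -5.65, -3.5, 0, 0, 0, 0.329], [-0.45, -5.85, -3.8, 0, 0, 0, 0.329], [-0.46, -6, -4.04, 0, 0, 0, 0.329]]])

```text
clock: 20.63
position: [487.5, -115.1, 125.0]
eef_rot: [[0.077, 0.997, -0.0], [0.997, -0.077, -0.0], [-0.0, -0.0, -1.0]]
wrist_force: [-0.3, -0.9, 0.2]
opening: 31.4
grip_force: 16.6
```

```bash
python3 - <<'E'
from loc import *
blue(((400,560),(-240,70))); c=cam('side'); cv2.imwrite('pics/side7.png',cv2.resize(c['color'][110:250,230:370],None,fx=4,fy=4))
t=cam('top'); cv2.imwrite('pics/top7.png',t['color'])
P,D,o=cloud(c); u=(P[...,:2]-np.array([488.2,-120.8]))@np.array([-.076,-.997]); w=(P[...,:2]-np.array([488.2,-120.8]))@np.array([.997,-.076])
m=(abs(w)<5)&(P[...,2]>72)&(u>-150)&(u<60)&(P[...,2]<200)
for a in range(-150,60,10):
    k=m&(u>=a)&(u<a+10)
    if k.sum()>3: print(a+5,P[k][:,2].max().round(1),P[k][:,2].min().round(1),end=' | ')
E
```

```text
side [319. 154.] 56 zt 128.9 circ [ 488.7 -105.7] 11.1 mean [ 486.3 -103.2  125.4]
20.7333 [ 487.4 -115.   124.9] [ 0.  -1.2  1.8] 31.404683009432702 16.635303497314453
-115 122.4 79.3 | -105 123.0 72.8 | -95 125.9 121.6 | -85 127.6 124.4 | -75 130.2 126.2 | -65 132.9 128.7 | -55 133.2 130.0 | -45 133.6 131.2 | -25 129.4 125.4 | -15 130.3 126.0 | -5 130.1 127.8 |
```

View pics/side7.png

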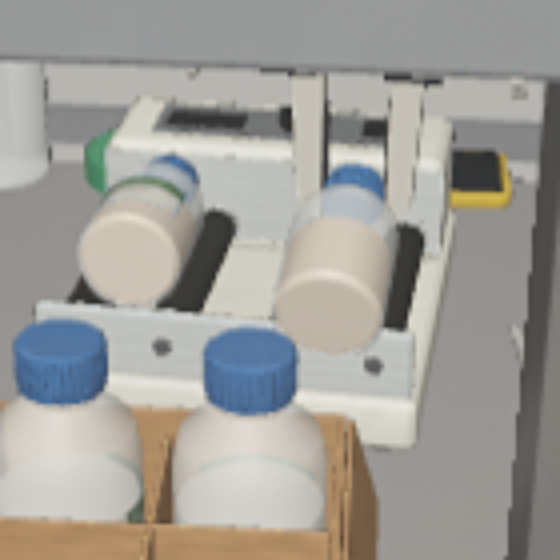

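Nearly level: the side profile gives about 12° left. I finish the turn and check.

Emit:
move_arm(commands=[[[-0.01, -0.2, -0.35, 0, 0, 0, 0.329], [-0.03, -0.4, -0.7, 0, 0, 0, 0.329], [-0.04, -0.55, -1.05, 0, 0, 0, 0.329], [-0.05, -0.66, -1.4, 0, 0, 0, 0.329], [-0.05, -0.7, -1.45, 0, 0, 0, 0.329], [-0.05, -0.7, -1.45, 0, 0, 0, 0.329]]])

```text
clock: 21.33
position: [487.0, -121.6, 110.5]
eef_rot: [[0.077, 0.997, -0.001], [0.997, -0.077, 0.0], [0.0, -0.001, -1.0]]
wrist_force: [0.4, 0.1, 0.6]
opening: 31.7
grip_force: 16.5
```

```bash
cat > prof.py <<'E'
from loc import *
s=monitor.get_obs(); print(s['clock'],s['position'].round(1),s['wrist_force'].round(1),s['grip_force'])
for n in('side','top'):
    c=cam(n); P,D,o=cloud(c); q=P[...,:2]-np.array([488.2,-120.8]); u=q@np.array([-.076,-.997]); w=q@np.array([.997,-.076])
    m=(abs(w)<5)&(P[...,2]>66)&(u>-150)&(u<75)&(P[...,2]<200)
    print(n)
    for a in range(-150,75,10):
        k=m&(u>=a)&(u<a+10)
        if k.sum()>3: print(a+5,np.median(P[k][:,2]).round(1),end=' | ')
    # body cross-direction: white body lateral extents above z 85
    print()
E
python3 prof.py
```

```text
21.3333 [ 487.  -121.6  110.5] [0.4 0.1 0.6] 16.503014266490936
side
-115 107.4 | -105 102.0 | -95 124.9 | -85 125.3 | -75 125.4 | -65 126.1 | -55 125.8 | -45 126.1 | -35 125.9 | -25 184.5 | -5 115.0 | 75 88.4 | 
top
-105 123.2 | -95 124.1 | -85 124.6 | -75 124.6 | -65 125.2 | -55 125.0 | -45 125.4 | -35 124.5 | -25 185.2 | -15 111.1 | -5 112.7 |
```

Level over the plate, with the axis at z≈97.5 and the foot at roller x≈-107. Lift a touch and carry inward 50 mm.

Emit:
move_arm(commands=[[[0, 0, 0.15, 0, 0, 0, 0.329], [0, 0, 0.3, 0, 0, 0, 0.329], [-0.02, -0.3, 0.4, 0, 0, 0, 0.329], [-0.05, -0.7, 0.4, 0, 0, 0, 0.329], [-0.08, -1.2, 0.4, 0, 0, 0, 0.329], [-0.1, -1.7, 0.4, 0, 0, 0, 0.329], [-0.13, -2.2, 0.4, 0, 0, 0, 0.329], [-0.15, -2.7, 0.4, 0, 0, 0, 0.329], [-0.18, -3.2, 0.4, 0, 0, 0, 0.329], [-0.2, -3.7, 0.4, 0, 0, 0, 0.329], [-0.23, -4.2, 0.4, 0, 0, 0, 0.329], [-0.26, -4.6, 0.4, 0, 0, 0, 0.329], [-0.28, -4.9, 0.4, 0, 0, 0, 0.329], [-0.28, -5, 0.4, 0, 0, 0, 0.329], [-0.28, -5, 0.4, 0, 0, 0, 0.329], [-0.28, -5, 0.4, 0, 0, 0, 0.329]]])

```text
clock: 22.77
position: [484.5, -171.8, 115.0]
eef_rot: [[0.077, 0.997, 0.0], [0.997, -0.077, -0.0], [-0.0, 0.0, -1.0]]
wrist_force: [0.8, -0.2, -0.8]
opening: 31.4
grip_force: 16.6
```

```bash
python3 prof.py
```

```text
22.7667 [ 484.5 -171.8  115. ] [ 0.8 -0.2 -0.8] 16.60730928182602
side
-85 68.0 | -75 69.3 | -65 107.4 | -55 90.9 | -45 113.1 | -35 115.5 | -25 117.5 | -15 119.4 | -5 120.9 | 5 123.0 | 15 121.9 | 35 117.6 | 45 118.8 | 
top
-85 68.1 | -75 68.5 | -65 108.2 | -55 111.1 | -45 113.6 | -35 115.1 | -25 117.0 | -15 118.2 | -5 121.4 | 5 123.3 | 15 122.3 | 25 118.3 | 35 115.8 | 45 118.5 |
```

It drooped about 11° with the foot between the rollers, clear of the plate. I lower the cap, which levels the bottle on the rollers.

Emit:
move_arm(commands=[[[-0.01, -0.1, -0.2, 0, 0, 0, 0.329], [-0.02, -0.2, -0.45, 0, 0, 0, 0.329], [-0.02, -0.3, -0.7, 0, 0, 0, 0.329], [-0.02, -0.3, -0.95, 0, 0, 0, 0.329], [-0.02, -0.3, -1.2, 0, 0, 0, 0.329], [-0.02, -0.3, -1.4, 0, 0, 0, 0.329], [-0.02, -0.3, -1.55, 0, 0, 0, 0.329], [-0.02, -0.3, -1.6, 0, 0, 0, 0.329], [-0.02, -0.3, -1.6, 0, 0, 0, 0.329]]])

```text
clock: 23.62
position: [483.9, -174.6, 98.7]
eef_rot: [[0.077, 0.997, -0.001], [0.997, -0.077, -0.0], [-0.0, -0.001, -1.0]]
wrist_force: [-0.4, -1.7, -0.1]
opening: 31.4
grip_force: 16.7
```

```bash
python3 prof.py
```

```text
23.6167 [ 483.9 -174.6   98.7] [-0.4 -1.7 -0.1] 16.67811155319214
side
-85 67.8 | -75 69.0 | -55 89.6 | -45 111.5 | -35 111.8 | -25 112.0 | -15 112.2 | -5 112.6 | 5 112.6 | 15 113.3 | 45 102.7 | 55 103.1 | 
top
-85 68.1 | -75 68.8 | -55 108.5 | -45 110.8 | -35 111.8 | -25 111.8 | -15 112.1 | -5 113.0 | 5 112.4 | 15 112.7 | 25 172.4 | 35 100.6 | 55 102.4 |
```

Bottle lies level at z 84. Release and retreat upward.

Emit:
move_arm(commands=[[[0, 0, -0.08, 0, 0, 0, 0.329], [0, 0, -0.08, 0, 0, 0, 0.345], [0, 0, -0.08, 0, 0, 0, 0.37], [0, 0, -0.08, 0, 0, 0, 0.42], [0, 0, -0.08, 0, 0, 0, 0.5], [0, 0, -0.08, 0, 0, 0, 0.6], [0, 0, -0.08, 0, 0, 0, 0.65], [0, 0, 0.5, 0, 0, 0, 0.65], [0, 0, 2, 0, 0, 0, 0.65], [0, 0, 4, 0, 0, 0, 0.65], [0, 0, 7, 0, 0, 0, 0.65], [0, 0, 10, 0, 0, 0, 0.65], [0, 0, 13, 0, 0, 0, 0.65], [0, 0, 15, 0, 0, 0, 0.65], [0, 0, 15, 0, 0, 0, 0.65], [0, 0, 15, 0, 0, 0, 0.65]]])

```text
clock: 25.05
position: [484.5, -174.6, 250.1]
eef_rot: [[0.077, 0.997, 0.003], [0.997, -0.077, -0.001], [-0.001, 0.003, -1.0]]
wrist_force: [-0.7, -0.2, -0.7]
opening: 60.5
grip_force: 0.0
```

```bash
python3 prof.py; python3 - <<'E'
from h import *
c=cam('side'); cv2.imwrite('pics/side8.png',cv2.resize(c['color'][90:330,150:390],None,fx=2.4,fy=2.4))
E
```

```text
25.05 [ 484.5 -174.6  250.1] [-0.7 -0.2 -0.7] 0.0
side
-85 68.5 | -75 69.4 | -55 89.7 | -45 111.0 | -35 111.5 | -25 111.4 | -15 111.2 | -5 111.2 | 5 111.1 | 15 110.5 | 55 98.1 | 
top
-85 68.5 | -75 68.7 | -55 106.8 | -45 110.8 | -35 111.1 | -25 110.2 | -15 110.5 | -5 110.0 | 5 110.5 | 15 109.7 | 25 106.8 | 35 96.2 | 45 97.8 | 55 98.4 | 75 79.7 |
```

View pics/side8.png

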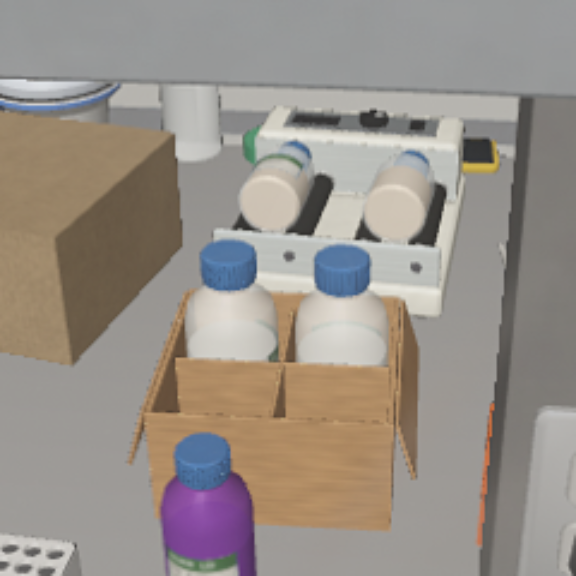

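The bottle lies level on the empty pair (crop px 400,200), cap towards the housing and clear of both plates. Both large bottles are standing, and the gripper is clear.

```bash
python3 -c "
from cell import job; print(job.finish_job())"
```

```text
the job is handed in; nothing more can be done
None
```

The small bottle lies level on the empty rollers, cap to the housing, clear of both plates, large bottles standing; but it slipped from the grip twice — once in its cell, and once onto the worktop during the first turn — and was re-gripped each time, so the cap was not held throughout as asked, and I handed it in at about 25 s.

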